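# Seat a dish in the viewer and hold its sprung lamp lid at the set angle

### The job

Set the petri dish down level in the round nest of the dish viewer and let go of it, while the viewer's lid is still shut. Then lift the sprung lamp lid by its handle until its side edge lines up with the steel setting arm, and hold it there, steady, so that its lamp shines on the dish at the set angle; the program finishes while still holding the lid, which would spring shut if let go. Do not shift the setting arm, and leave the timer and the other things where they are.

Things in the scene. Friction and masses are not known exactly. Their poses are not given: they have to be found in the camera images.
- dish: Petri dish, the only one: shallow, round, clear, its cover on (fixed), 61 mm across over the cover's rim (gripped side 56 mm across), 14 mm high, 20 g, standing on the worktop to the left of the viewer. Origin: centre of its underside; z up.
- viewer: Low grey fixed unit, 110 mm deep (its x, pointing away from the robot) by 264 mm long (its y, to the left). Origin on the worktop near its middle, z up. Left part: grey deck, top at 30 mm, with the round nest. Right part: lamp housing under the white lid; along its front, at x = -42 to -53 mm, stand setting arm and curved scale rail of 72 mm radius about the hinge, up to 108 mm high.
- nest (a point): Centre of the nest's floor: a round recess 66 mm across and 5 mm deep in the deck; floor 25 mm above the worktop, rim 30 mm. It lies at (0, 81 mm) in the viewer's frame; axes as the viewer's. The seated dish's underside rests here, its upper 9 mm standing out of the nest.
- lamp_lid (a joint): Angle of the lamp lid in rad: 0 shut (level), growing as its left edge is lifted, stop at 1.1. White plate 86 mm (viewer's x) by about 130 mm, 12 mm thick, top 52 mm above the worktop when shut. Spring and weight push it shut: about 2 N at the handle when shut, about 4 N at 0.75 rad.
- lid_hinge (a point): Middle of the lid's hinge line, 46 mm above the worktop at (6, -115 mm) in the viewer's frame, at the viewer's right end; the line runs along the viewer's x, and the lid opens by turning about the viewer's +x. Fixed; axes as the viewer's.
- lid_handle (a point): Grip point on the lid's handle: 110 mm from the hinge line along the lid and 30 mm off it along the lid's normal; 24 mm above the lid's top, 14 mm below the handle's top. Axes turn with the lid (as the viewer's when shut). The handle is a black upright fin, 16 mm thick along the hinge line (pinch it there), 24 mm along the lid, 38 mm tall; shut, it stands 86 mm right of the nest's centre.
- setting_arm (a joint): Angle of the setting arm in rad above level, about the same hinge line and in the same sense as the lid: the angle to bring the lid to. Between 0.45 and 0.75; it stays where it was set (stiff).
- setting_tip (a point): Free end of the setting arm: a thin steel bar 5 mm high with a small black clamp disc, reaching 84 mm from the hinge line, beside the front side edge of the lid (5 mm gap). Axes turn with the arm. When the lid is right, the bar lies along the middle of the lid's side edge.
- timer: White lab timer, 66 x 62 x 22 mm, flat, nearly square; bystander to the right of the viewer. Origin: centre of its underside.
- dropper: Dropper bottle, 37 mm across, 100 mm tall, bystander at the back right. Origin: centre of its underside.
- slide_box: Blue box for slides, shut, 87 x 100 x 34 mm, bystander at the far right. Origin: centre of its underside.

How it is judged:
On the way, in this order (a step that is already met when the one before it is completed fails the run):
1. the dish lies seated in the nest, let go, with the lid still shut (horizontal distance between dish and nest below 0.008 m and z of dish in the frame of nest below 0.0025 m and angle between dish's own z axis and vertical below 0.08 rad and contact force between each of the arm, the fingers and dish below 0.1 N and value of joint lamp_lid below 0.06 rad), for 0.2 s.
2. the lid is lifted to the setting arm and held in line with it (angle between the z axis of lid_handle and the z axis of setting_tip, either way round below 0.08 rad and contact force between the fingers and lamp_lid above 0.5 N), for 0.3 s.
At the end, for the whole second after the job is handed in: The fingers hold the lid at rest within 0.08 rad (about 4.5 degrees) of the setting arm's angle, nothing else props it, and the untouched dish lies flat on the nest's floor (underside within 2.5 mm of it, centre within 8 mm of the nest's, tilt under 0.08 rad) (all of step 2 and value of joint lamp_lid above 0.35 rad and velocity of joint lamp_lid between -0.1 and 0.1 rad/s and contact force between dish and lamp_lid below 0.1 N and horizontal distance between dish and nest below 0.008 m and z of dish in the frame of nest below 0.0025 m and angle between dish's own z axis and vertical below 0.08 rad and contact force between the fingers and dish below 0.1 N); the arm keeps its last pose, push and grip.
It fails at once if the setting arm is shifted (distance of setting_tip from where it was at the start of the episode above 0.004 m).
It fails at once if the dish is tipped over (angle between dish's own z axis and vertical above 0.7 rad).
It fails at once if a bystander is pushed away (distance of any of timer, slide_box, dropper from where it was at the start of the episode above 0.02 m).
It also fails if it takes over 51 s, if anything falls off the work surface, if the arm or the gripper's body presses on something with over 40 N, if the wrist force passes 120 N, or if a joint passes its speed limit or range.

### The arm

A 7-joint arm with a two-finger parallel gripper is mounted at the origin on a cart in front of the work surface, level with it; the furniture and walls round the work are solid. World frame = base frame: x ahead of the robot, y to its left, z up, the work surface at z = 0. Lengths are in m, angles in rad, forces in N, time in s.
With the tool pointing down it reaches from about 0.4 to 0.875 m from the base axis. Payload 6.5 kg.
Tool frame: the origin (TCP) lies on the mounting face of the last link; the fingertips stand 173 mm ahead of it and the grasp point (between the pads) lies 155 mm ahead of it; x points along the fingers, y is the direction in which the jaws open and shut, and the axes are right-handed (so a half turn about x gives the same grasp; the last joint's range is limited). The gripper opens to 85 mm and grips with 20 to 120 N. Pads are 22 mm wide; open, the fingers measure 114 mm over their backs; the gripper's body (76 mm by 85 mm) begins 54 mm behind the grasp point. The pads swing forward as they close: fully open they stand 13 mm farther back than shut.
Start: joints at [1.179, 0.536, -0.004, 1.538, 0.003, 1.067, -0.071], TCP at [0.208, -0.616, 0.405] pointing down, gripper open.
Joint ranges: [-2.7, 2.7], [-0.37, 2.16], [-1.27, 1.26], [0.24, 2.4], [-1.31, 4.45], [0.19, 1.91], [-2.76, 2.76]. Speed limits (rad/s): [2.39, 2.39, 3.14, 3.14, 3.14, 3.14, 3.14].

### API

Orientations are given as [roll, pitch, yaw] about the fixed x, y, z axes, in that order (R = Rz(yaw) Ry(pitch) Rx(roll)).
In Python, from rig import telemetry, optics, ticket, spotter gives the robot as it stands. The module is installed in compiled form; this text tells all that it offers.
- The arm moves only by the tool servo_tool, never from a script. Its argument "plan" is a list of rows, each a list of 3 entries, a list of its own where there are three numbers: the closure, from 0 (fully open) to 1 (shut), then the shift along the tool's x, y, z in mm, then the turn about the tool's x in degrees. In form: [[grip, [dx, dy, dz], twist], ...]. A call has 1 to 12 rows; each row is the pose to reach, as a shift and turn from the pose measured when the call began, along the tool's axes at that moment; what a row does not reach only later rows make up. A row lasts 1/12 s, in which the tool goes at most 41.7 mm and 7.16 degrees, less where a joint would pass 70% of its speed; a pose out of reach is approached as far as the arm can. A call with a gripper value outside its range is refused whole. The fingers move at their own pace and stop on an object; "squeeze" is the grip in N (left out, the last holds). Time passes only in rows, so rows that repeat a pose let the fingers close. It gives the time, the measured TCP pose, the force and the opening at its end, in the units of the state.
- telemetry.get_obs(): the state, without advancing time (a new reading comes with each control period).
- optics.camera(name): name is "side" or "top" or "wrist"; returns (picture, depth): 384x512x3 uint8, blue, green, red; 384x512 float32, m along the optical axis (not along the pixel's ray), 0 where there is no reading.
- optics.get_calibration(name): a dict with "mtx" (3x3 intrinsics, pixels), "extrinsics" (4x4, takes a point from camera to world coordinates). Camera axes: x right, y down, z forward; pixel columns grow to the right and rows downward; lengths in m; the calibration is good to about 2 mm. The wrist camera is an equidistant fisheye: a pixel r from the principal point sees the ray r / f radians off the axis. A picture is of the moment at which its call begins: read the wrist's pose just before it. get_calibration takes no time and is no camera call; for the wrist camera it gives the pose at the moment of the call.
- ticket.finish_job(): hands the job in, once; it reports no verdict.
Trained networks look in the newest picture that a camera, given by its name, has taken for a name from the list of things; names that differ only in an ending like _2 or _b are one class to them, and where a whole thing is asked for, a point or a joint stands for the part that bears it (a point fixed in the world has none). Each returns a list of dicts, best first, with "p" (0 to 1); they miss things now and then, are a little off and sometimes report something else, mostly with a low value. They report only what shows in the picture. A call takes as long as a camera call.
- spotter.regions_of(camera, target): "pixels" (384x512 bool, what is visible of it).
- spotter.tip_of(camera, target): "point" ([x, y, z] in m, in world coordinates, good to about 4 mm: a listed point, or the origin of a listed thing).
The state is a dict: "time_s": time; "joint_positions": joint angles; "joint_velocities": joint speeds; "tau": joint torques, N m; "ee_pos": TCP position; "orientation": TCP orientation; "ft_force": force on the tool from outside, world axes, zero at the start; "wrist_torque": the same for the moment, N m; "opening": finger opening in m.
Only numpy, scipy, OpenCV 4.12 (cv2) and the standard library are available. Lean on these libraries where they do the work, as an engineer would, in place of code of your own. Each camera call takes 0.05 s, during which the arm holds its last target. There are 200 camera calls.

## Working session

There is one attempt and no reset: what is moved stays moved. The work goes in short steps, Python scripts to look and compute and a tool call to move; the robot and the scene stay as the last step left them, time stands still between calls to the robot, and variables do not carry over. Pictures are saved under pics/ and viewed, about 8 in all and at most 12, crops included, and the job is handed in when it is done.

Besides the shell and the picture viewer there is one more tool, called after ">>>" as name(argument=value, ...) on one line, values as JSON. servo_tool: Moves the arm, as the interface text tells. Its arguments: {"type":"object","properties":{"plan":{"type":"array"},"squeeze":{"type":"number"}},"required":["plan"]}

```bash
mkdir -p pics; cat > h.py <<'E'
import numpy as np, cv2
from rig import telemetry, optics, ticket, spotter
from scipy.spatial.transform import Rotation as R
np.set_printoptions(precision=4,suppress=True)
def pose():
    o=telemetry.get_obs(); return np.array(o["ee_pos"]),R.from_euler('xyz',o["orientation"]).as_matrix(),o
def cloud(cam,d,mask=None):
    c=optics.get_calibration(cam);K=np.array(c["mtx"]);T=np.array(c["extrinsics"])
    v,u=np.nonzero((d>0)&(mask if mask is not None else True));z=d[v,u]
    p=np.c_[(u-K[0,2])/K[0,0]*z,(v-K[1,2])/K[1,1]*z,z]
    return p@T[:3,:3].T+T[:3,3],u,v
E
python3 - <<'E'
from h import *
p,Rm,o=pose();print(o);print(Rm)
ims=[]
for c in("top","side"):
    im,d=optics.camera(c);cv2.imwrite(f"pics/{c}0.png",im)
    for t in("dish","viewer","nest","lid_hinge","lid_handle","setting_tip","timer","dropper","slide_box"):
        r=spotter.tip_of(c,t);print(c,t,[(np.round(x["point"],4),round(x["p"],2)) for x in r[:2]])
    ims.append(im)
cv2.imwrite("pics/both.png",cv2.resize(np.vstack(ims),(448,672))) 
E
```

```text
{'time_s': 0.0, 'joint_positions': array([ 1.1788,  0.5372, -0.0045,  1.5389,  0.0026,  1.0673, -0.0712]), 'joint_velocities': array([-0.0002, -0.0006, -0.001 ,  0.0008, -0.0001, -0.0008,  0.    ]), 'tau': array([  0.0003, -58.3416,   1.0486, -25.9098,   0.0123,   0.0096,
         0.    ]), 'ee_pos': array([ 0.208 , -0.6155,  0.4038]), 'orientation': array([-1.5168,  1.5691,  1.9506]), 'ft_force': array([ 0.1224,  0.2592, -0.0499]), 'wrist_torque': array([-0.0202, -0.0123, -0.0246]), 'opening': 0.0854176981692745}
[[-0.0006  0.3201 -0.9474]
 [ 0.0016 -0.9474 -0.3201]
 [-1.     -0.0017  0.0001]]
top dish [(array([0.4914, 0.1226, 0.0004]), 0.64), (array([ 0.4524, -0.206 ,  0.0959]), 0.16)]
top viewer [(array([ 0.4947, -0.1596,  0.0011]), 0.79)]
top nest [(array([ 0.4915, -0.0788,  0.0237]), 0.73)]
top lid_hinge [(array([ 0.5051, -0.2771,  0.0443]), 0.62)]
top lid_handle [(array([ 0.4992, -0.164 ,  0.077 ]), 0.67)]
top setting_tip [(array([ 0.4501, -0.2077,  0.0954]), 0.58)]
top timer [(array([ 0.4675, -0.4527,  0.0003]), 0.73), (array([ 0.4921, -0.158 ,  0.0028]), 0.63)]
top dropper [(array([ 0.6954, -0.3419, -0.0021]), 0.55)]
top slide_box [(array([ 0.4734, -0.5842,  0.0014]), 0.65)]
side dish [(array([0.4927, 0.1197, 0.0003]), 0.69)]
side viewer [(array([ 0.4929, -0.1557,  0.0002]), 0.91)]
side nest [(array([ 0.4874, -0.079 ,  0.0238]), 0.8)]
side lid_hinge [(array([ 0.5055, -0.274 ,  0.0404]), 0.79)]
side lid_handle [(array([ 0.4979, -0.1693,  0.0728]), 0.97)]
side setting_tip [(array([0.4944, 0.12  , 0.0029]), 0.5), (array([ 0.4523, -0.2116,  0.0987]), 0.39)]
side timer []
side dropper []
side slide_box [(array([ 0.4754, -0.5854, -0.0014]), 0.98)]
```

```bash
python3 - <<'E'
import cv2,numpy as np
a=cv2.imread("pics/top0.png");b=cv2.imread("pics/side0.png")
cv2.imwrite("pics/p1.png",cv2.resize(np.hstack([a,b]),(800,300),interpolation=cv2.INTER_AREA))
from h import *
for c in("top","side"):print(c,optics.get_calibration(c))
E
```

```text
top {'mtx': array([[454.8348,   0.    , 259.1421],
       [  0.    , 454.8348, 194.9726],
       [  0.    ,   0.    ,   1.    ]]), 'extrinsics': array([[-0.0172, -0.9873,  0.1578,  0.3723],
       [-0.9998,  0.0181,  0.0042, -0.2261],
       [-0.007 , -0.1577, -0.9875,  1.3509],
       [ 0.    ,  0.    ,  0.    ,  1.    ]])}
side {'mtx': array([[359.2906,   0.    , 262.4964],
       [  0.    , 359.2906, 193.0656],
       [  0.    ,   0.    ,   1.    ]]), 'extrinsics': array([[ 0.9877, -0.0856,  0.1305,  0.4487],
       [-0.156 , -0.574 ,  0.8039, -1.0012],
       [ 0.0061, -0.8144, -0.5803,  0.6489],
       [ 0.    ,  0.    ,  0.    ,  1.    ]])}
```

View pics/p1.png

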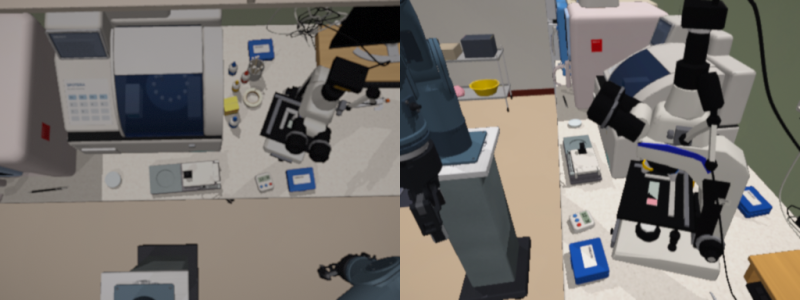

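>>> servo_tool(plan=[[0,[0,-607,-504],-74],[0,[0,-607,-504],-74],[0,[0,-607,-504],-74],[0,[0,-607,-504],-74],[0,[0,-607,-504],-74],[0,[0,-607,-504],-74],[0,[0,-607,-504],-74],[0,[0,-607,-504],-74],[0,[0,-607,-504],-74],[0,[0,-607,-504],-74],[0,[0,-607,-504],-74],[0,[0,-607,-504],-74]])

```text
time_s: 2.0
ee_pos: [0.3877, -0.1473, 0.4051]
orientation: [0.739, 1.57, -0.784]
ft_force: [0.3, -1.1, 0.6]
opening: 0.0857
```

```bash
python3 - <<'E'
from h import *
p,Rm,o=pose();print(p,Rm,o["joint_positions"],o["time_s"])
c=optics.get_calibration("wrist");print(c)
im,d=optics.camera("wrist");cv2.imwrite("pics/w1.png",im)
for t in("dish","nest","lid_hinge","lid_handle","setting_tip","viewer"):
    r=spotter.tip_of("wrist",t);print(t,[(np.round(x["point"],4),round(x["p"],2)) for x in r[:2]])
# height map of bench from initial top view
im,d=optics.camera("top")
for t in("timer","dropper"):
    m=spotter.regions_of("top",t)
    if m: P,_,_=cloud("top",d,m[0]["pixels"]);print(t,m[0]["p"],P.min(0),P.max(0))
P,_,_=cloud("top",d)
for y0 in np.arange(-.32,.2,.04):
    q=P[(abs(P[:,1]-y0)<.02)&(P[:,0]>.35)&(P[:,0]<.75)&(P[:,2]<.5)]
    b=((q[:,0]-.35)/.025).astype(int)
    print(round(y0,2),[int(1000*q[b==k,2].max()) if (b==k).any() else None for k in range(16)])
E
```

```text
[ 0.3877 -0.1473  0.4051] [[ 0.0008  0.9988  0.0486]
 [-0.0008  0.0486 -0.9988]
 [-1.      0.0008  0.0008]] [ 0.73    0.1674 -0.5184  2.0978  0.1064  0.8999  0.2   ] 2.0
{'mtx': array([[297.3186,   0.    , 252.7712],
       [  0.    , 297.3186, 192.2755],
       [  0.    ,   0.    ,   1.    ]]), 'extrinsics': array([[ 0.9988,  0.047 ,  0.0171,  0.3831],
       [ 0.05  , -0.9436, -0.3274, -0.0632],
       [ 0.0007,  0.3278, -0.9447,  0.3734],
       [ 0.    ,  0.    ,  0.    ,  1.    ]])}
dish []
nest [(array([ 0.4904, -0.0813,  0.0221]), 0.84), (array([ 0.471 , -0.4482,  0.0015]), 0.3)]
lid_hinge [(array([ 0.5049, -0.2783,  0.0455]), 0.73)]
lid_handle [(array([ 0.4978, -0.1662,  0.0782]), 0.7)]
setting_tip [(array([ 0.451 , -0.2114,  0.0966]), 0.65)]
viewer [(array([ 0.4882, -0.1611, -0.003 ]), 0.76)]
timer 0.74 [ 0.4366 -0.4812 -0.005 ] [ 0.5075 -0.4181  0.027 ]
dropper 0.65 [ 0.6797 -0.3585  0.0001] [ 0.7283 -0.3232  0.1019]
-0.32 [-885, -884, 4, 8, 5, 5, 6, 8, 4, 6, 5, 8, 8, 101, 98, 73]
-0.28 [-887, -887, 4, 43, 73, 59, 58, 58, 35, 177, 232, 277, 304, 323, 335, 348]
-0.24 [-881, 
[... 170 characters left out ...]
74, 351, 351, 92, 92, 58, 15, 178, 231, 280, 307, 321, 337, 351]
-0.12 [-894, None, None, 349, 347, 36, 36, 37, 7, 178, 233, 277, 303, 324, 338, 349]
-0.08 [None, None, None, None, 27, 32, 34, 34, 6, 178, 235, 278, 304, 323, 338, 349]
-0.04 [None, None, None, None, 33, 34, 35, 36, 6, 175, 236, 278, 305, 324, 339, 350]
-0.0 [None, None, 7, 6, 7, 4, 25, 27, 4, 177, 233, 277, 305, 323, 336, 349]
0.04 [None, None, 5, 6, 4, 6, 8, 7, 5, 176, 236, 277, 303, 323, 335, 350]
0.08 [None, None, 6, 7, 13, 18, 15, 6, 5, 178, 195, 219, 228, 245, 257, 270]
0.12 [None, None, 5, 5, 18, 20, 19, 8, 5, 175, 192, 216, 230, 246, 257, 272]
0.16 [-889, -889, 5, 7, 18, 21, 17, 6, 5, 175, 193, 217, 231, 244, 258, 270]
```

View pics/w1.png

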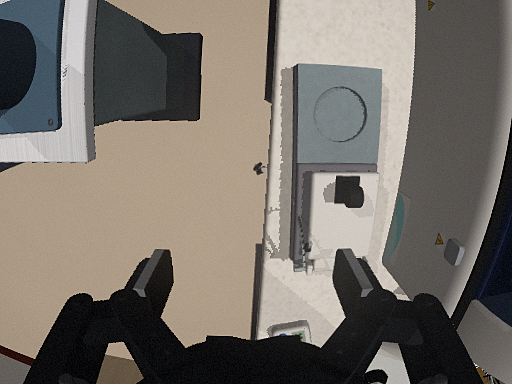

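>>> servo_tool(plan=[[0,[60,116,-263],0],[0,[125,116,-263],0],[0,[125,116,-263],0],[0,[125,116,-263],0],[0,[125,116,-263],0],[0,[125,116,-263],0],[0,[125,116,-263],0],[0,[125,116,-263],0],[0,[125,116,-263],0],[0,[125,116,-263],0],[0,[125,116,-263],0],[0,[125,116,-263],0]])

```text
time_s: 3.5
ee_pos: [0.4915, 0.1159, 0.2799]
orientation: [-0.033, 1.57, -1.562]
ft_force: [0.4, -0.7, 0.5]
opening: 0.0856
```

```bash
python3 - <<'E'
from h import *
p,Rm,o=pose();print(p,Rm,o["joint_positions"],o["time_s"])
im,d=optics.camera("wrist");cv2.imwrite("pics/w2.png",im)
for t in("dish","nest","lid_handle"):
    r=spotter.tip_of("wrist",t);print(t,[(np.round(x["point"],4),round(x["p"],2)) for x in r[:2]])
E
```

```text
[0.4915 0.1159 0.2799] [[ 0.      0.9991  0.0415]
 [-0.0012  0.0415 -0.9991]
 [-1.     -0.      0.0012]] [ 0.0949  0.5354 -0.5241  1.9865  0.3988  0.7214 -0.6315] 3.5
dish [(array([ 0.4898,  0.1166, -0.0003]), 0.58)]
nest []
lid_handle [(array([ 0.4924,  0.1223, -0.002 ]), 0.49)]
```

View pics/w2.png

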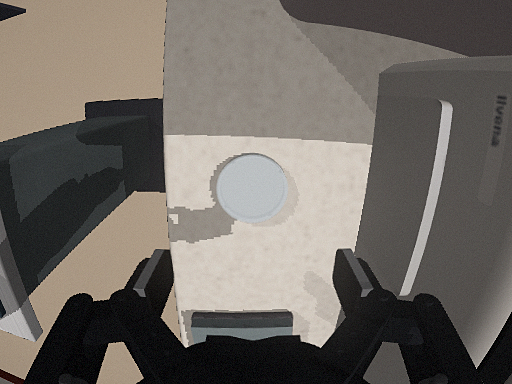

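```bash
cat >> h.py <<'E'
def wrays(u,v,c):
    K=np.array(c["mtx"]);T=np.array(c["extrinsics"])
    x=(u-K[0,2])/K[0,0];y=(v-K[1,2])/K[1,1];th=np.hypot(x,y)+1e-12
    d=np.stack([np.sin(th)*x/th,np.sin(th)*y/th,np.cos(th)],-1)
    return d@T[:3,:3].T,T[:3,3]
def onplane(u,v,c,z):
    d,o=wrays(np.asarray(u,float),np.asarray(v,float),c);return o+d*((z-o[2])/d[:,2])[:,None]
def circ(P):
    A=np.c_[2*P[:,:2],np.ones(len(P))];s=np.linalg.lstsq(A,(P[:,:2]**2).sum(1),rcond=None)[0]
    return s[:2],np.sqrt(s[2]+s[:2]@s[:2])
def findcirc(target,zs,cam="wrist"):
    r=spotter.regions_of(cam,target)
    if not r:print("none");return
    c=optics.get_calibration(cam);m=r[0]["pixels"].astype(np.uint8)
    k=max(cv2.findContours(m,cv2.RETR_EXTERNAL,cv2.CHAIN_APPROX_NONE)[0],key=len)[:,0]
    h=cv2.convexHull(k)[:,0]
    for z in zs:
        print(target,r[0]["p"],z,circ(onplane(k[:,0],k[:,1],c,z)),circ(onplane(h[:,0],h[:,1],c,z)))
    return m
E
python3 - <<'E'
from h import *
im,d=optics.camera("wrist")
m=findcirc("dish",[.014,.007,0])
c=optics.get_calibration("wrist")
v,u=np.nonzero(m*(d>0));
dr,o=wrays(u.astype(float),v.astype(float),c);T=np.array(c["extrinsics"])
P=o+dr*(d[v,u]/(dr@T[:3,2]))[:,None];print(np.percentile(P,[2,50,98],axis=0))
g=cv2.cvtColor(im,cv2.COLOR_BGR2GRAY)
print(cv2.HoughCircles(cv2.GaussianBlur(g,(5,5),1),cv2.HOUGH_GRADIENT_ALT,1,30,param1=100,param2=.8,minRadius=25,maxRadius=50))
# z of fingertips from depth
for (uu,vv) in((152,260),(350,260)):print(d[vv-8:vv+9:8,uu-10:uu+11:10])
E
```

```text
dish 0.75 0.014 (array([0.4897, 0.1221]), np.float64(0.030098625739685178)) (array([0.4897, 0.1221]), np.float64(0.03045785889726854))
dish 0.75 0.007 (array([0.4898, 0.1197]), np.float64(0.030998336276268978)) (array([0.4898, 0.1197]), np.float64(0.03136830766023812))
dish 0.75 0 (array([0.4899, 0.1174]), np.float64(0.03189804681286184)) (array([0.4898, 0.1173]), np.float64(0.03227875642320695))
[[0.4633 0.0942 0.0106]
 [0.4896 0.1229 0.0129]
 [0.5167 0.1496 0.0143]]
[[[250.     190.      34.9792]]]
[[1.3141 1.3153 0.1386]
 [0.1382 0.1332 0.1331]
 [0.1322 0.1257 0.1333]]
[[0.1396 0.1397 0.2456]
 [0.138  0.1319 0.1381]
 [0.1386 0.1263 0.1248]]
```

```bash
cat >> h.py <<'E'
def wcloud():
    im,d=optics.camera("wrist");c=optics.get_calibration("wrist");T=np.array(c["extrinsics"])
    v,u=np.nonzero(d>0);dr,o=wrays(u.astype(float),v.astype(float),c)
    return im,d,o+dr*(d[v,u]/(dr@T[:3,2]))[:,None],u,v
E
python3 - <<'E'
from h import *
im,d,P,u,v=wcloud();p,Rm,o=pose()
Q=(P-p)@Rm
for s in((u>100)&(u<256),(u>=256)&(u<400)):
    k=s&(v>235)&(v<300)&(Q[:,0]<.2)&(abs(Q[:,1])<.07)&(abs(Q[:,2])<.03)
    q=Q[k];print(len(q),np.percentile(q,[0,2,50,98,100],axis=0)*1000)
    b=(q[:,0]*1000//5).astype(int)
    for kk in np.unique(b):print(kk*5,(b==kk).sum(),np.round(q[b==kk].min(0)*1000,1),np.round(q[b==kk].max(0)*1000,1))
E
```

```text
2020 [[112.0691 -60.673  -14.2525]
 [114.6169 -56.2251 -13.4517]
 [137.2319 -44.8354  -8.7142]
 [158.6769 -42.7526   8.5843]
 [161.5746 -42.3427  11.4059]]
110 61 [112.1 -56.9 -14.3] [115.  -46.6 -11.4]
115 185 [115.  -60.7 -14.1] [120.  -43.6  -7.4]
120 196 [120.  -60.7 -12.7] [124.9 -42.7  -4.9]
125 203 [125.  -56.8 -11.9] [130.  -42.5  -0.8]
130 258 [130.  -57.5 -12. ] [135.  -42.3   2.9]
135 250 [135.  -57.1 -11.8] [140.  -42.6   7.2]
140 258 [140.  -56.7 -11.8] [145.  -42.6  10.8]
145 255 [145.  -56.9 -12. ] [150.  -42.5  11.2]
150 204 [150.1 -55.9 -11.7] [155.  -42.6  11. ]
155 135 [155.  -50.  -11.7] [160.  -42.4  11.4]
160 15 [160.  -43.5  -7.9] [161.6 -42.8   5.8]
2019 [[112.7422  41.2748 -14.5085]
 [114.5289  41.8484 -13.5492]
 [137.1487  43.9205  -8.828 ]
 [158.6562  55.3602   8.3329]
 [161.8626  60.485   11.6085]]
110 54 [112.7  41.5 -14.3] [115.   55.6 -11.4]
115 197 [115.   42.4 -14.5] [120.   60.5  -6.8]
120 192 [120.   41.8 -12.9] [125.   53.8  -4.7]
125 204 [125.   41.3 -11.9] [130.   56.   -0.9]
130 251 [130.   41.6 -11.9] [135.   56.2   2.6]
135 260 [135.   41.6 -12.1] [140.   56.2   6.5]
140 258 [140.   41.8 -11.7] [145.   56.2  11.4]
145 244 [145.   41.7 -11.9] [150.   56.1  11.6]
150 214 [150.   41.7 -11.8] [155.   55.8  10.8]
155 133 [155.   41.6 -11.5] [160.   53.   11.2]
160 12 [160.   41.9  -7.2] [161.9  42.9   3.7]
```

>>> servo_tool(plan=[[0,[40,-1,-5],0],[0,[75,-1,-5],0],[0,[104,-1,-5],0],[0,[104,-1,-5],0],[0,[104,-1,-5],0],[0.2,[104,-1,-5],0],[0.3,[104,-1,-5],0],[0.5,[104,-1,-5],0],[0.5,[104,-1,-5],0],[0.5,[104,-1,-5],0],[0.5,[104,-1,-5],0]], squeeze=25)

```text
time_s: 4.77
ee_pos: [0.4911, 0.1225, 0.1779]
orientation: [1.625, 1.567, 0.098]
ft_force: [-0.5, -0.2, 7.9]
opening: 0.0543
```

```bash
python3 - <<'E'
from h import *
im,d,P,u,v=wcloud();p,Rm,o=pose();print(p,o["opening"],o["ft_force"],o["time_s"],o["joint_positions"])
cv2.imwrite("pics/w3.png",im)
findcirc("dish",[.014,.007])
E
```

```text
[0.4912 0.1225 0.1779] 0.054154955970243314 [-1.0231 -0.0235  8.5164] 4.8167 [-0.0152  0.7092 -0.4029  2.0117  0.5397  0.5217 -0.7629]
dish 0.78 0.014 (array([0.4912, 0.1229]), np.float64(0.030090079267300503)) (array([0.4911, 0.1227]), np.float64(0.03087633635706061))
dish 0.78 0.007 (array([0.4914, 0.1185]), np.float64(0.031682946208768374)) (array([0.4913, 0.1182]), np.float64(0.03251082508736419))
```

View pics/w3.png

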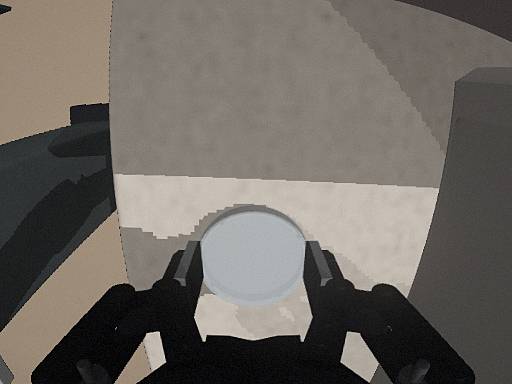

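```bash
python3 - <<'E'
from h import *
im,d,P,u,v=wcloud();p,Rm,o=pose();print(o["opening"],o["ft_force"])
# profile of dish & finger along world x near y=dish centre
k=(abs(P[:,1]-.1225)<.012)&(abs(P[:,0]-p[0])<.06)&(P[:,2]<.06)
q=P[k];b=np.floor((q[:,0]-p[0])*1000/2).astype(int)
for kk in np.unique(b):
    s=q[b==kk];print(kk*2,len(s),np.round(np.percentile(s[:,2],[0,10,50,90,100])*1000,1))
cv2.imwrite("pics/w3b.png",cv2.resize(im[190:320,160:350],None,fx=4,fy=4,interpolation=cv2.INTER_CUBIC))
E
```

```text
0.05439423053033398 [-1.057  -0.6995  9.0459]
-60 137 [-2.3 -1.6 -0.7 58.3 59.9]
-58 136 [-2.1 -1.4 -0.6 57.  59.9]
-56 151 [-2.2 -1.3 -0.6 58.4 59.8]
-54 152 [-2.2 -1.5 -0.6 57.6 59.9]
-52 171 [-2.2 -1.4 -0.6 58.6 60. ]
-50 185 [-2.6 -1.3 -0.4 57.6 59.6]
-48 190 [-2.  -1.2  0.4 59.1 59.9]
-46 165 [-2.5 -1.5  0.2 57.2 59.9]
-44 156 [-2.1 -1.2 -0.  58.2 60. ]
-42 210 [-2.3 -1.3 32.1 59.5 60. ]
-40 297 [-2.3 -1.  31.3 59.3 60. ]
-38 240 [-2.4 -0.8 31.1 57.4 59.9]
-36 155 [-2.  -1.1 46.9 58.2 60. ]
-34 304 [-1.6 -0.7 34.9 55.8 59.8]
-32 323 [-2.1 -0.6 37.1 55.6 59.8]
-30 368 [-1.7 11.  43.  55.  59.7]
-28 740 [-1.5 13.2 30.6 44.6 59.6]
-26 139 [11.4 12.4 13.  13.8 14.4]
-24 138 [11.5 12.3 13.  13.7 14.4]
-22 138 [11.5 12.4 13.1 13.8 14.8]
-20 150 [11.5 12.3 13.1 13.7 14.7]
-18 146 [11.6 12.2 13.1 13.6 14.5]
-16 129 [11.7 12.4 13.  13.7 14.6]
-14 139 [12.  12.4 13.1 13.9 14.9]
-12 151 [11.4 12.4 13.1 13.8 14.4]
-10 149 [11.4 12.2 13.  13.5 14. ]
-8 140 [11.  12.2 12.8 13.5 14.1]
-6 149 [11.5 12.4 13.  13.6 14.7]
-4 147 [11.4 12.3 12.9 13.8 14.4]
-2 142 [11.3 12.4 13.  13.8 14.8]
0 142 [1
[... 302 characters left out ...]
1.1 12.2 13.  13.7 14.4]
20 150 [11.5 12.3 13.  13.7 14.7]
22 134 [10.9 12.4 13.  13.8 14.4]
24 142 [11.7 12.3 13.  13.6 14.2]
26 739 [-1.4 13.1 30.7 44.6 46.8]
28 189 [-1.8 -0.6 44.8 47.8 49.6]
30 75 [-2.1 -1.1 10.9 45.1 45.7]
32 48 [-2.2 -1.5 -0.3 39.7 44.5]
34 72 [-2.5 -1.4 16.3 35.5 40. ]
36 145 [-1.6 -0.9 24.6 37.3 39.8]
38 195 [-2.1 -1.  25.5 59.3 60. ]
40 136 [-1.8 -1.1 29.2 59.5 60. ]
42 138 [-2.1 -1.3 50.  58.1 60. ]
44 144 [-1.9 -1.3 50.2 58.3 60. ]
46 135 [-2.8 -1.4  0.  59.3 60. ]
48 104 [-2.1 -1.4 -0.6 51.6 59.8]
50 98 [-3.  -1.5 -0.9 -0.1  1.4]
52 113 [-2.3 -1.4 -0.8 -0.1  0.9]
54 108 [-2.3 -1.5 -0.8 -0.2  0.6]
56 104 [-2.  -1.5 -0.7 -0.1  0.6]
58 111 [-2.  -1.5 -0.8 -0.1 59.4]
```

View pics/w3b.png

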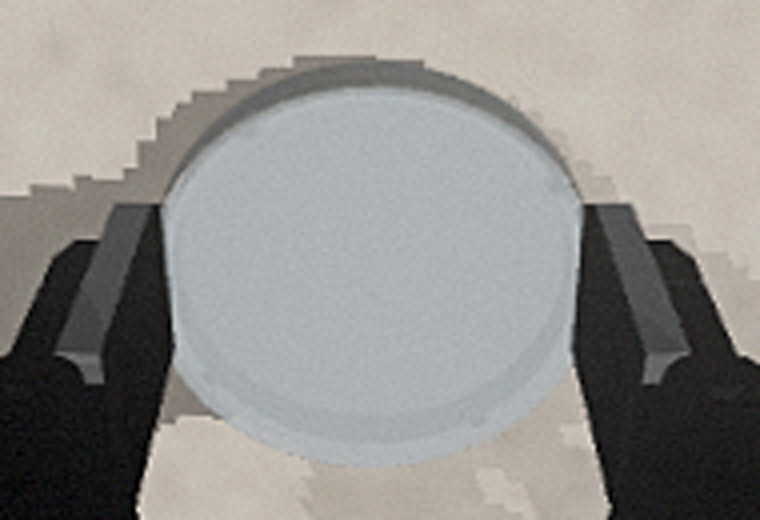

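>>> servo_tool(plan=[[0.6,[-3,0,0],0],[0.6,[-10,0,0],0],[0.6,[-30,0,0],0],[0.6,[-60,0,0],0],[0.6,[-80,0,0],0],[0.6,[-80,0,0],0],[0.6,[-80,0,0],0]])

```text
time_s: 5.5
ee_pos: [0.4914, 0.1224, 0.2597]
orientation: [1.655, 1.564, 0.127]
ft_force: [-0.8, -0.9, -0.3]
opening: 0.054
```

```bash
python3 - <<'E'
from h import *
im,d,P,u,v=wcloud();p,Rm,o=pose();print(p,Rm,o["opening"],o["ft_force"],o["time_s"])
Q=(P-p)@Rm
k=(abs(Q[:,1])<.024)&(abs(Q[:,2])<.02)&(Q[:,0]<.2)&(Q[:,0]>.13)
print(np.percentile(Q[k],[2,50,98],axis=0)*1000)
A=np.c_[Q[k][:,1:],np.ones(k.sum())];print("tilt",np.linalg.lstsq(A,Q[k][:,0],rcond=None)[0])
findcirc("dish",[p[2]-np.median(Q[k][:,0])])
k=(abs(Q[:,1])>.026)&(abs(Q[:,1])<.05)&(abs(Q[:,2])<.014)&(Q[:,0]<.22)
print("tip",np.percentile(Q[k][:,0],[98,99.5,100]))
im,d=optics.camera("side");cv2.imwrite("pics/s3.png",im);r=spotter.regions_of("side","dish")
print([(x["p"],np.argwhere(x["pixels"]).mean(0)) for x in r])
E
```

```text
[0.4909 0.1222 0.2585] [[ 0.0047  0.9991  0.0427]
 [ 0.0003  0.0427 -0.9991]
 [-1.      0.0047 -0.0001]] 0.05429125196339782 [-0.2447 -0.6472 -0.551 ] 5.55
[[163.9374 -23.0202 -19.3637]
 [165.0628   0.1445  -1.9647]
 [166.3374  23.      18.9902]]
tilt [ 0.0045 -0.0137  0.1651]
dish 0.79 0.09347544423424065 (array([0.4906, 0.1223]), np.float64(0.030199227772056542)) (array([0.4904, 0.1221]), np.float64(0.031016614765007))
tip [0.1648 0.166  0.1735]
[(0.45, array([137.915 , 222.3137]))]
```

>>> servo_tool(plan=[[0.6,[-30,0,10],0],[0.6,[-60,-2,40],0],[0.6,[-60,-4,80],0],[0.6,[-60,-6,120],0],[0.6,[-60,-8,160],0],[0.6,[-60,-10,200],0],[0.6,[-60,-11,230],0],[0.6,[-60,-12,255],0],[0.6,[-60,-13,280],0],[0.6,[-60,-13,292],0],[0.6,[-60,-13,292],0],[0.6,[-60,-13,292],0]])

```text
time_s: 6.7
ee_pos: [0.4898, -0.1694, 0.3167]
orientation: [2.282, 1.569, 0.754]
ft_force: [-0.4, 0.8, -1.0]
opening: 0.0543
```

```bash
python3 - <<'E'
from h import *
im,d,P,u,v=wcloud();p,Rm,o=pose();print(p,Rm,o["opening"],o["time_s"])
cv2.imwrite("pics/w4.png",im)
for t in("nest","lid_hinge","lid_handle","setting_tip"):
    r=spotter.tip_of("wrist",t);print(t,[(np.round(x["point"],4),round(x["p"],2)) for x in r[:2]])
E
```

```text
[ 0.49   -0.1684  0.3168] [[ 0.0013  0.999   0.0448]
 [ 0.0012  0.0448 -0.999 ]
 [-1.      0.0014 -0.0012]] 0.05443342452831986 6.75
nest [(array([ 0.4899, -0.081 ,  0.0215]), 0.69)]
lid_hinge []
lid_handle [(array([ 0.5014, -0.1666,  0.0763]), 0.73)]
setting_tip []
```

View pics/w4.png

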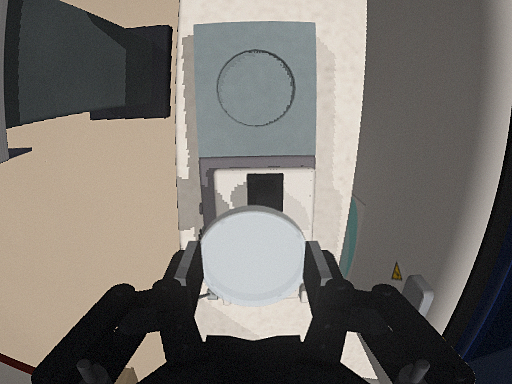

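```bash
python3 - <<'E'
from h import *
c=optics.get_calibration("wrist");im=cv2.imread("pics/w4.png")
g=cv2.GaussianBlur(cv2.cvtColor(im,cv2.COLOR_BGR2GRAY),(3,3),0).astype(float)
# dark rim ring: find darkest pixel along radial rays
pts=[]
for a in np.arange(0,2*np.pi,.05):
    r=np.arange(33,46,.5);uu=256+r*np.cos(a);vv=88+r*np.sin(a)
    s=cv2.remap(g.astype(np.float32),uu.astype(np.float32)[None],vv.astype(np.float32)[None],1)[0]
    i=s.argmin()
    if s.min()<np.median(s)-12: pts.append((uu[i],vv[i]))
pts=np.array(pts)
for z in(.030,.0275,.025):
    P=onplane(pts[:,0],pts[:,1],c,z)
    for _ in range(4):
        C,r=circ(P);e=np.abs(np.hypot(*(P[:,:2]-C).T)-r);P=P[e<2.5*np.median(e)+1e-4]
    print(z,len(P),C,r)
im2,d,P,u,v=wcloud()
k=(abs(P[:,0]-.49)<.028)&(abs(P[:,1]+.0805)<.02);print("floor",np.median(P[k][:,2]))
r=np.hypot(P[:,0]-.49,P[:,1]+.0805);k=(r<.048)&(P[:,2]>.02)&(P[:,2]<.04)
dk=(r>.037)&k;print("deck",np.median(P[dk][:,2]))
f=np.median(P[(r<.025)&k][:,2]);D=np.median(P[dk][:,2])
from scipy.optimize import minimize
q=P[k&(r<.044)]
def cost(x):
    rr=np.hypot(q[:,0]-x[0],q[:,1]-x[1]);m=D+(f-D)/(1+np.exp((rr-.033)/.0007));return ((q[:,2]-m)**2).sum()*1e4
print(minimize(cost,[.49,-.0805],method="Nelder-Mead",options=dict(initial_simplex=[[.49,-.0805],[.493,-.0805],[.49,-.0775]])).x)
# deck left/right edges in x for yaw: deck points
kk=(P[:,2]>.022)&(P[:,2]<.04)&(P[:,1]>-.12)&(P[:,1]<-.02)
for y0 in(-.11,-.09,-.07,-.05,-.03):
    s=P[kk&(abs(P[:,1]-y0)<.006)];print(y0,s[:,0].min(),s[:,0].max())
E
```

```text
0.03 122 [ 0.488  -0.0794] 0.032460854808632575
0.0275 122 [ 0.4881 -0.0793] 0.03277836723865275
0.025 122 [ 0.4881 -0.0793] 0.03309587966868876
floor 0.024175096738002277
deck 0.02913508447668009
[ 0.4881 -0.0805]
-0.11 0.4373658344745787 0.587516148316232
-0.09 0.4357051121532041 0.5879665421351633
-0.07 0.43516222351332046 0.5874954547735713
-0.05 0.4337364628720984 0.5881560734086105
-0.03 0.4325620808946941 0.5877530419581112
```

>>> servo_tool(plan=[[0.6,[0,1,-40],0],[0.6,[0,2.5,-75],0],[0.6,[20,2.5,-88.4],0],[0.6,[55,2.5,-88.4],0],[0.6,[85,2.5,-88.4],0],[0.6,[100,2.5,-88.4],0],[0.6,[100,2.5,-88.4],0],[0.6,[100,2.5,-88.4],0],[0.6,[100,2.5,-88.4],0]])

```text
time_s: 7.75
ee_pos: [0.4894, -0.0801, 0.2183]
orientation: [1.571, 1.567, 0.046]
ft_force: [0.2, -0.3, -0.5]
opening: 0.0543
```

```bash
python3 - <<'E'
from h import *
im,d,P,u,v=wcloud();p,Rm,o=pose();print(p,Rm,o["opening"],o["ft_force"],o["time_s"],o["joint_positions"])
Q=(P-p)@Rm
k=(abs(Q[:,1])<.024)&(abs(Q[:,2])<.02)&(Q[:,0]<.2)&(Q[:,0]>.13)
zt=np.median(P[k][:,2]);print("dish top z",zt);findcirc("dish",[zt])
E
```

```text
[ 0.4896 -0.0802  0.2186] [[ 0.0044  0.999   0.0454]
 [-0.      0.0454 -0.999 ]
 [-1.      0.0044  0.0002]] 0.05429931263305583 [ 0.4732  0.4628 -0.3919] 7.8 [ 0.419   0.6223 -0.4359  2.0333  0.467   0.5778 -0.296 ]
dish top z 0.05350698916216208
dish 0.73 0.05350698916216208 (array([ 0.4899, -0.0808]), np.float64(0.03029665714992702)) (array([ 0.4897, -0.081 ]), np.float64(0.03105478759650297))
```

>>> servo_tool(plan=[[0.6,[4,-1.4,-0.5],0],[0.6,[8,-1.4,-0.5],0],[0.6,[11,-1.4,-0.5],0],[0.6,[13,-1.4,-0.5],0],[0.6,[15,-1.4,-0.5],0],[0.6,[15,-1.4,-0.5],0],[0.6,[15,-1.4,-0.5],0]])

```text
time_s: 8.43
ee_pos: [0.4881, -0.0799, 0.2035]
orientation: [1.507, 1.567, -0.018]
ft_force: [-0.2, -0.1, 0.2]
opening: 0.0541
```

```bash
python3 - <<'E'
from h import *
im,d,P,u,v=wcloud();p,Rm,o=pose();print(p,o["opening"],o["ft_force"],o["time_s"])
cv2.imwrite("pics/w5.png",cv2.resize(im[170:330,130:380],None,fx=3,fy=3,interpolation=cv2.INTER_CUBIC))
Q=(P-p)@Rm
k=(abs(Q[:,1])<.024)&(abs(Q[:,2])<.02)&(Q[:,0]<.2)&(Q[:,0]>.13)
zt=np.median(P[k][:,2]);print("dish top z",zt);findcirc("dish",[zt])
E
```

```text
[ 0.4882 -0.0799  0.2036] 0.05412411139876902 [0.4562 0.3792 0.3207] 8.4833
dish top z 0.038544468411362526
dish 0.77 0.038544468411362526 (array([ 0.4885, -0.0802]), np.float64(0.030408002707216924)) (array([ 0.4886, -0.0804]), np.float64(0.03132217553600449))
```

View pics/w5.png

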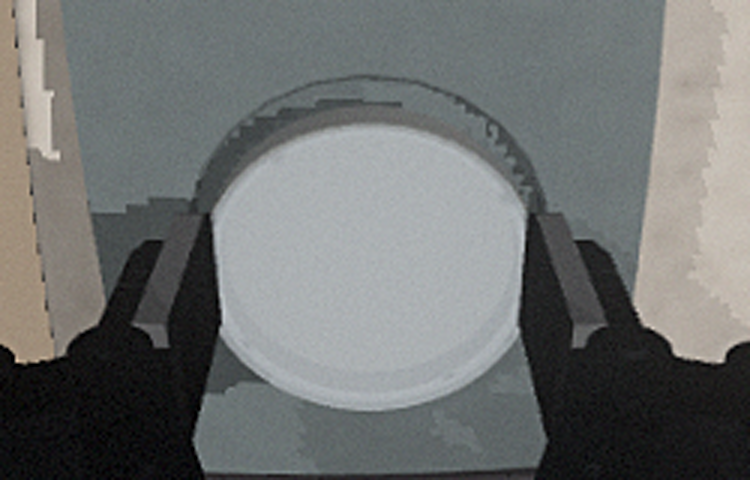

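>>> servo_tool(plan=[[0.6,[1,0,0],0],[0.6,[1,0,0],0],[0.4,[1,0,0],0],[0.25,[1,0,0],0],[0,[1,0,0],0],[0,[1,0,0],0],[0,[1,0,0],0],[0,[-5,0,0],0],[0,[-35,0,0],0],[0,[-70,0,0],0],[0,[-70,0,0],0]])

```text
time_s: 9.45
ee_pos: [0.49, -0.0798, 0.2788]
orientation: [1.429, 1.558, -0.097]
ft_force: [1.3, 0.3, 0.0]
opening: 0.0852
```

```bash
python3 - <<'E'
from h import *
im,d,P,u,v=wcloud();p,Rm,o=pose();print(p,Rm,o["opening"],o["ft_force"],o["time_s"],o["joint_positions"])
cv2.imwrite("pics/w6.png",cv2.resize(im,(800,600)))
k=(np.hypot(P[:,0]-.4885,P[:,1]+.08)<.02)&(P[:,2]<.06);q=P[k];print("top z",np.median(q[:,2]),np.linalg.lstsq(np.c_[q[:,:2],np.ones(len(q))],q[:,2],rcond=None)[0])
r=np.hypot(P[:,0]-.4885,P[:,1]+.08);print("deck",np.median(P[(r>.038)&(r<.048)&(P[:,2]<.05)][:,2]))
findcirc("dish",[.039])
for t in("nest","lid_hinge","lid_handle","setting_tip"):
    rr=spotter.tip_of("wrist",t);print(t,[(np.round(x["point"],4),round(x["p"],2)) for x in rr[:2]])
E
```

```text
[ 0.4893 -0.08    0.2768] [[ 0.0107  0.9989  0.0449]
 [-0.0011  0.0449 -0.999 ]
 [-0.9999  0.0106  0.0016]] 0.08560486050756771 [ 0.4693 -0.9569 -0.8982] 9.5 [ 0.4768  0.5218 -0.506   2.0156  0.392   0.6873 -0.2328]
top z 0.03610160678128305 [-0.0012 -0.0004  0.0366]
deck 0.027184532037143244
dish 0.69 0.039 (array([ 0.4859, -0.0792]), np.float64(0.029232894646385652)) (array([ 0.4858, -0.0793]), np.float64(0.029597663852084132))
nest []
lid_hinge []
lid_handle [(array([ 0.5031, -0.1637,  0.0761]), 0.88)]
setting_tip []
```

View pics/w6.png

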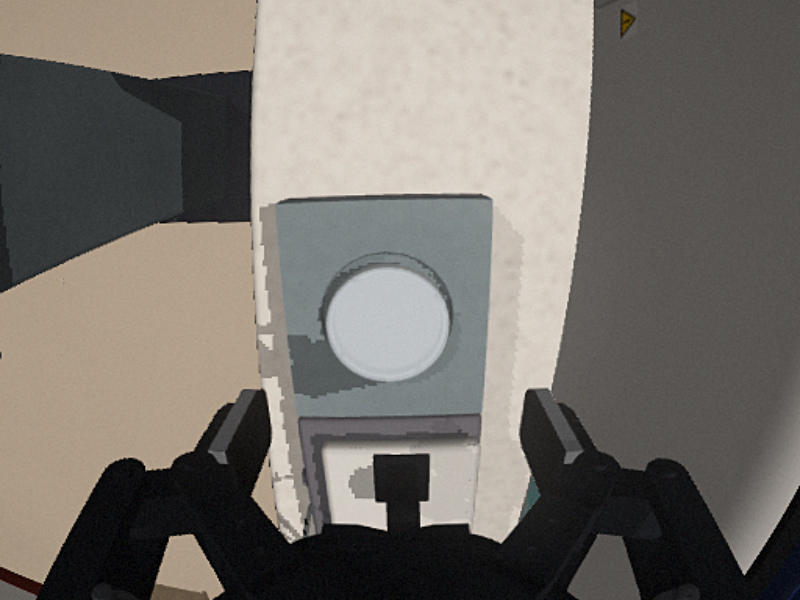

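```bash
python3 - <<'E'
from h import *
n=np.array([.4884,-.080]);y=np.deg2rad(3.2);Rv=np.array([[np.cos(y),-np.sin(y)],[np.sin(y),np.cos(y)]])
for c in("side","top"):
    im,d=optics.camera(c);cv2.imwrite(f"pics/{c}7.png",im)
    for t in("setting_arm","setting_tip"):
        for r in spotter.regions_of(c,t)[:2]:
            m=r["pixels"];P,u,v=cloud(c,d,m)
            if len(P)==0: continue
            V=(P[:,:2]-n)@Rv+[0,.081]
            k=(V[:,0]<-.036)&(V[:,0]>-.062)
            a=np.c_[V[k,1]+.115,P[k,2]-.046];a=a[np.hypot(*a.T)<.1]
            print(c,t,round(r["p"],2),m.sum(),k.sum(),len(a))
            if len(a)>3:
                rr=np.hypot(*a.T);th=np.arctan2(a[:,1],a[:,0]);o=np.argsort(rr)
                print("  r",np.round(rr[o][::max(1,len(o)//8)],3),"th",np.round(th[o][::max(1,len(o)//8)],3),"med",np.median(th[(rr>.035)]))
                print("  x",np.percentile(V[:,0],[5,50,95]))
    print([(np.round(x["point"],4),x["p"]) for x in spotter.tip_of(c,"setting_tip")])
im=cv2.imread("pics/side7.png");b=cv2.imread("pics/top7.png")
cv2.imwrite("pics/p7.png",np.hstack([cv2.resize(im[150:270,190:290],(500,600),interpolation=cv2.INTER_CUBIC),cv2.resize(b[190:260,180:300],(300,600))[:,:300]]))
E
```

```text
[(array([ 0.4523, -0.2103,  0.0981]), 0.5)]
top setting_arm 0.55 16 16 16
  r [0.056 0.063 0.069 0.072 0.073 0.073 0.076 0.079] th [-0.262  0.693  0.582  0.654  0.669  0.728  0.664  0.718] med 0.702457045844744
  x [-0.0453 -0.0429 -0.0404]
[(array([ 0.4545, -0.2078,  0.0967]), 0.61), (array([ 0.5058, -0.2724,  0.0452]), 0.44)]
```

>>> servo_tool(plan=[[0,[-40,-4,10],0],[0,[-53,-10,50],0],[0,[-53,-16,90],0],[0,[-53,-20,130],0],[0,[-53,-24,170],0],[0,[-53,-27,200],0],[0,[-53,-28,209],0],[0,[-53,-28,209],0],[0,[-53,-28,209],0],[0,[-53,-28,209],0]])

```text
time_s: 10.98
ee_pos: [0.4696, -0.2878, 0.3264]
orientation: [1.816, 1.566, 0.293]
ft_force: [-0.3, 0.4, -0.3]
opening: 0.0854
```

```bash
python3 - <<'E'
from h import *
im,d,P,u,v=wcloud();p,Rm,o=pose();print(p,Rm,o["joint_positions"],o["time_s"])
for t in("lid_hinge","lid_handle","setting_tip","nest"):
    rr=spotter.tip_of("wrist",t);print(t,[(np.round(x["point"],4),round(x["p"],2)) for x in rr[:2]])
n=np.array([.4884,-.080]);y=np.deg2rad(3.2);Rv=np.array([[np.cos(y),-np.sin(y)],[np.sin(y),np.cos(y)]])
V=np.c_[(P[:,:2]-n)@Rv+[0,.081],P[:,2]];np.savez("v8.npz",V=V,u=u,v=v)
for t in("setting_arm",):
    for r in spotter.regions_of("wrist",t)[:2]:
        m=r["pixels"];k=m[v,u];q=V[k];print(r["p"],k.sum(),np.percentile(q,[5,50,95],axis=0))
        a=q[:,1:]-[-.115,.046];rr=np.hypot(*a.T);th=np.arctan2(a[:,1],a[:,0])
        for lo in np.arange(.02,.1,.01):
            s=(rr>lo)&(rr<lo+.01);
            if s.sum():print(round(lo,2),s.sum(),np.percentile(th[s],[10,50,90]),np.median(q[s,0]))
cv2.imwrite("pics/w8.png",cv2.resize(im[90:290,130:380],None,fx=3,fy=3,interpolation=cv2.INTER_CUBIC))
E
```

```text
[ 0.4697 -0.2876  0.3264] [[ 0.0043  0.9988  0.0486]
 [ 0.0011  0.0486 -0.9988]
 [-1.      0.0043 -0.0009]] [ 0.8537  0.5205 -0.5026  1.8475  0.3205  0.851   0.2427] 11.0333
lid_hinge [(array([ 0.5058, -0.2758,  0.0454]), 0.77)]
lid_handle [(array([ 0.5006, -0.1629,  0.0767]), 0.72)]
setting_tip [(array([ 0.4521, -0.2117,  0.0954]), 0.65)]
nest []
0.59 471 [[-0.0461 -0.1138  0.0514]
 [-0.0436 -0.0723  0.0822]
 [-0.0417 -0.0514  0.098 ]]
0.02 37 [0.7295 0.7491 0.7839] -0.04344569771303767
0.03 44 [0.6933 0.7219 0.7448] -0.043293420450734865
0.04 50 [0.6944 0.7127 0.732 ] -0.04339510242943789
0.05 42 [0.6923 0.7032 0.7142] -0.0432906563053104
0.06 53 [0.6924 0.7071 0.7225] -0.043187229699759105
0.07 117 [0.6785 0.7041 0.7329] -0.04437967073252526
0.08 45 [0.6667 0.6891 0.6992] -0.043552091541159695
0.31 22509 [[-0.0489 -0.1113  0.0286]
 [-0.0038 -0.0403  0.0508]
 [ 0.0436  0.0377  0.0831]]
0.02 1360 [0.0535 0.2032 0.273 ] -0.0015503587220798926
0.03 1397 [-0.3322  0.1452  0.1838] -0.0032444122615026545
0.04 1449 [-0.2716  0.1123  0.1429] -0.0036714819145512697
0.05 1452 [-0.2163  0.0909  0.1145] -0.0028730797811999482
0.06 1496 [-0.1889  0.0767  0.0978] -0.0037290731354997857
0.07 1797 [-0.1562  0.0687  0.7063] -0.014420147299549926
0.08 1500 [-0.1522  0.0571  0.071 ] -0.004605242690062858
0.09 1423 [-0.1343  0.0536  0.0729] -0.0029989437326440617
```

View pics/w8.png

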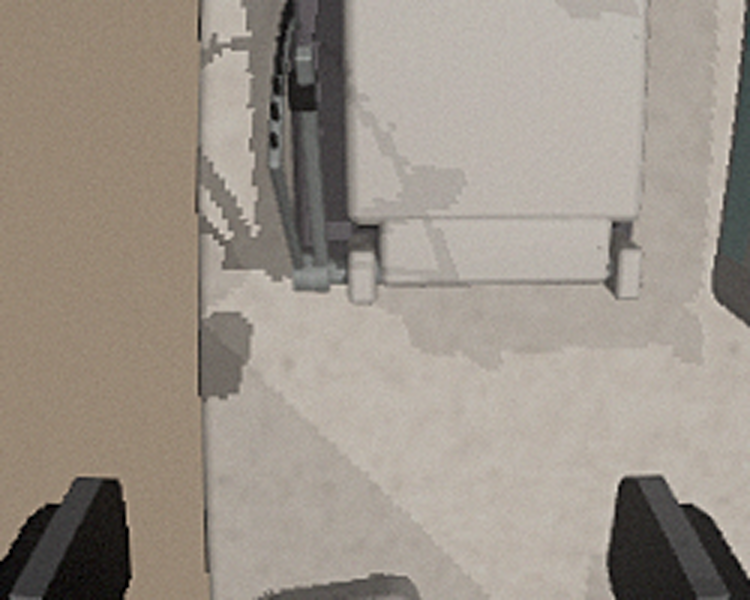

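>>> servo_tool(plan=[[0,[0,12,-40],0],[0,[0,24,-80],0],[0,[10,36,-115],0],[0.4,[30,36,-121],0],[0.4,[36,36,-121],0],[0.4,[36,36,-121],0],[0.4,[36,36,-121],0],[0.4,[36,36,-121],0]])

```text
time_s: 11.95
ee_pos: [0.4999, -0.1681, 0.2913]
orientation: [1.333, 1.566, -0.194]
ft_force: [0.2, -0.4, 1.3]
opening: 0.0513
```

```bash
python3 - <<'E'
from h import *
im,d,P,u,v=wcloud();p,Rm,o=pose();print(p,Rm,o["joint_positions"],o["opening"],o["time_s"])
n=np.array([.4884,-.080]);y=np.deg2rad(3.2);Rv=np.array([[np.cos(y),-np.sin(y)],[np.sin(y),np.cos(y)]])
V0=np.load("v8.npz")["V"]
V=np.c_[(P[:,:2]-n)@Rv+[0,.081],P[:,2]]
for W in(V0,V):
    k=(abs(W[:,0]-.006)<.02)&(abs(W[:,1]+.005)<.025)&(W[:,2]>.078)&(W[:,2]<.098);print(k.sum(),np.percentile(W[k],[1,10,50,90,99],axis=0)) if k.any() else 0
    if k.any(): m=np.percentile(W[k],[3,97],axis=0).mean(0);print("centre world",n+Rv@(m[:2]-[0,.081]))
cv2.imwrite("pics/w9.png",cv2.resize(im,(640,480)))
E
```

```text
[ 0.4999 -0.1681  0.2914] [[ 0.0053  0.999   0.0442]
 [-0.0009  0.0442 -0.999 ]
 [-1.      0.0053  0.0011]] [ 0.6286  0.5405 -0.4992  1.9281  0.3666  0.7573 -0.0352] 0.05165510458131379 12.0
736 [[-0.0019 -0.0165  0.0784]
 [-0.001  -0.0148  0.0824]
 [ 0.0055 -0.0065  0.0871]
 [ 0.0123  0.0028  0.0889]
 [ 0.0139  0.0053  0.09  ]]
centre world [ 0.4991 -0.1662]
818 [[-0.0015 -0.0148  0.0783]
 [-0.0002 -0.0101  0.0814]
 [ 0.0062 -0.0007  0.0872]
 [ 0.0125  0.0057  0.089 ]
 [ 0.0139  0.0069  0.0899]]
centre world [ 0.4993 -0.164 ]
```

View pics/w9.png

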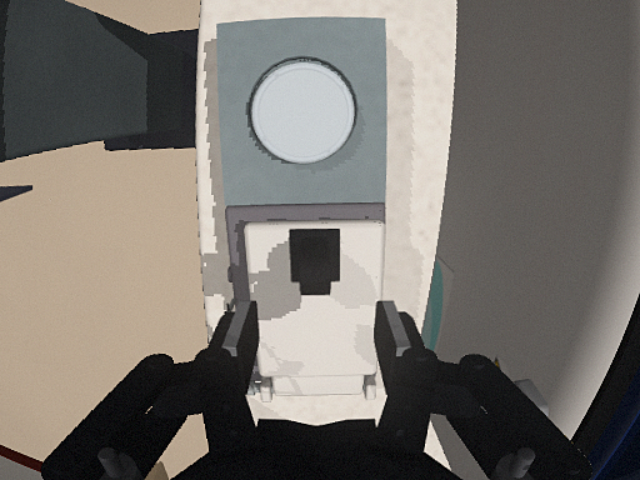

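>>> servo_tool(plan=[[0.4,[20,-1,-3],0],[0.4,[40,-1,-3],0],[0.4,[55,-1,-3],0],[0.4,[55,-1,-3],0],[0.4,[55,-1,-3],0],[0.7,[55,-1,-3],0],[0.9,[55,-1,-3],0],[1,[55,-1,-3],0],[1,[55,-1,-3],0],[1,[55,-1,-3],0],[1,[55,-1,-3],0]], squeeze=60)

```text
time_s: 12.92
ee_pos: [0.4993, -0.1653, 0.2373]
orientation: [1.181, 1.564, -0.344]
ft_force: [-1.9, 0.2, 6.4]
opening: 0.015
```

```bash
python3 - <<'E'
from h import *
p,Rm,o=pose();print(p,Rm,o["joint_positions"],o["opening"],o["ft_force"],o["wrist_torque"],o["time_s"])
E
```

```text
[ 0.4993 -0.1653  0.2373] [[ 0.0059  0.999   0.0454]
 [-0.0021  0.0454 -0.999 ]
 [-1.      0.0058  0.0024]] [ 0.5827  0.6239 -0.4485  1.9549  0.4329  0.6508 -0.0949] 0.015007008829679038 [-1.9371  0.2357  6.4038] [-0.2221  0.5599  0.4808] 12.9167
```

>>> servo_tool(plan=[[1,[-5.4,0,2],0],[1,[-10.8,0,4],0],[1,[-16,0,6.5],0],[1,[-21.2,0,9.3],0],[1,[-26,0,12.3],0],[1,[-31,0,15.5],0],[1,[-35.6,0.1,19],0],[1,[-40,0.1,22.6],0],[1,[-44.4,0.2,26.6],0],[1,[-48.4,0.2,30.7],0],[1,[-52.2,0.3,35],0],[1,[-55.9,0.3,39.5],0]])

```text
time_s: 13.92
ee_pos: [0.5013, -0.2044, 0.2935]
orientation: [1.404, 1.564, -0.121]
ft_force: [6.9, 0.0, -14.1]
opening: 0.015
```

```bash
cat > lid.py <<'E'
from h import *
im,d,P,u,v=wcloud();p,Rm,o=pose();print(p,o["joint_positions"],o["opening"],o["ft_force"],o["time_s"])
n=np.array([.4884,-.080]);y=np.deg2rad(3.2);Rv=np.array([[np.cos(y),-np.sin(y)],[np.sin(y),np.cos(y)]])
# lid angle from TCP, assuming no slip of the grip radius
H=np.array([.5054,-.2757,.046]);e=np.array([-.0558,.9984])
s=(p[:2]-H[:2])@e;z=p[2]-.155-.046;print("angle tcp",np.arctan2(z,s)-np.arctan2(.0363,.110),"radius",np.hypot(s,z),np.hypot(.0363,.11))
def slope(V,lab):
    from numpy.linalg import lstsq
    if len(V)<30:print(lab,len(V));return
    for _ in range(4):
        A=np.c_[V[:,:2],np.ones(len(V))];c=lstsq(A,V[:,2],rcond=None)[0];r=V[:,2]-A@c;V=V[abs(r)<3*np.median(abs(r))+5e-4]
    print(lab,len(V),"lid angle",np.arctan(c[1]),"std",r.std())
for cam in("wrist","top","side"):
    if cam!="wrist": im,d=optics.camera(cam)
    cv2.imwrite(f"pics/{cam}_{o['time_s']:.1f}.png",im)
    for t in("lamp_lid",):
        r=spotter.regions_of(cam,t)
        if not r:print(cam,"none");continue
        m=cv2.erode(r[0]["pixels"].astype(np.uint8),np.ones((3,3)))>0
        Q=P[m[v,u]] if cam=="wrist" else cloud(cam,d,m)[0]
        if len(Q)==0: print(cam,"empty");continue
        V=np.c_[(Q[:,:2]-n)@Rv+[0,.081],Q[:,2]]
        k=(abs(V[:,0]-.006)<.036)&(V[:,1]<-.02)&(V[:,1]>-.11)&(V[:,2]>.05)&(V[:,2]<.125);slope(V[k],cam)
    for t in("setting_tip","lid_handle"):print(cam,t,[(np.round(x["point"],4),round(x["p"],2)) for x in spotter.tip_of(cam,t)[:2]])
r=spotter.regions_of("wrist","dish");print(len(r))
E
python3 lid.py
```

```text
[ 0.5014 -0.2052  0.2941] [ 0.6881  0.5557 -0.4967  1.8913  0.3659  0.7772  0.0364] 0.014798272718870936 [  4.5932   0.4342 -10.1107] 13.9667
angle tcp 0.603384212171582 radius 0.11682486492821009 0.11583475298890225
wrist 2996 lid angle 0.57167901049006 std 0.0005184484614180643
wrist setting_tip [(array([ 0.4513, -0.2126,  0.0974]), 0.74)]
wrist lid_handle [(array([ 0.5022, -0.1996,  0.1293]), 0.79)]
top 51 lid angle 0.7400634371414856 std 0.0018324838861811434
top setting_tip []
top lid_handle []
side 887 lid angle 0.5697201140295108 std 0.0017397125753733787
side setting_tip [(array([ 0.4549, -0.2122,  0.0987]), 0.58)]
side lid_handle [(array([ 0.5034, -0.2008,  0.1268]), 0.66)]
1
```

>>> servo_tool(plan=[[1,[-2,0,2.6],0],[1,[-4,0,5.2],0],[1,[-6,0,8],0],[1,[-6,0,8],0],[1,[-6,0,8],0],[1,[-6,0,8],0],[1,[-6,0,8],0]])

```text
time_s: 15.15
ee_pos: [0.5017, -0.2119, 0.2991]
orientation: [1.421, 1.563, -0.103]
ft_force: [6.4, -0.9, -13.1]
opening: 0.0143
```

```bash
python3 lid.py; ls pics
```

```text
[ 0.5017 -0.2119  0.2991] [ 0.7016  0.5526 -0.5001  1.8811  0.3604  0.7901  0.0549] 0.014539383404091721 [  5.7825  -0.6775 -13.7488] 15.2
angle tcp 0.6747555933418137 radius 0.11703656375435746 0.11583475298890225
wrist 3515 lid angle 0.6470527634738557 std 0.00042650486591701986
wrist setting_tip [(array([ 0.4503, -0.2117,  0.1004]), 0.89)]
wrist lid_handle [(array([ 0.5014, -0.2039,  0.1342]), 0.88)]
top none
top setting_tip []
top lid_handle []
side 912 lid angle 0.6431413198662068 std 0.0018379849664475446
side setting_tip [(array([ 0.4503, -0.2122,  0.0968]), 0.63)]
side lid_handle [(array([ 0.5026, -0.2091,  0.1346]), 0.9)]
1
both.png
p1.png
p7.png
s3.png
side0.png
side7.png
side_14.0.png
side_15.2.png
top0.png
top7.png
top_14.0.png
top_15.2.png
w1.png
w2.png
w3.png
w3b.png
w4.png
w5.png
w6.png
w8.png
w9.png
wrist_14.0.png
wrist_15.2.png
```

```bash
python3 - <<'E'
from h import *
z=np.load("v8.npz");V=z["V"]
k=(V[:,0]<-.0405)&(V[:,0]>-.0465)&(V[:,1]>-.105)&(V[:,1]<-.062)&(V[:,2]>.045)
q=V[k][:,1:]
for _ in range(6):
    c=np.polyfit(q[:,0],q[:,1],1);r=q[:,1]-np.polyval(c,q[:,0]);q=q[abs(r)<max(.0015,2.5*np.median(abs(r)))]
print("arm slope angle",np.arctan(c[0]),len(q),r.std(),"height over hinge along normal",(np.polyval(c,-.115)-.046)*np.cos(np.arctan(c[0])))
a=cv2.imread("pics/side_15.2.png")[150:240,190:290];b=cv2.imread("pics/wrist_15.2.png")[100:384,120:400]
cv2.imwrite("pics/p10.png",np.hstack([cv2.resize(a,(440,400),interpolation=cv2.INTER_CUBIC),cv2.resize(b,(360,400))]))
E
```

```text
arm slope angle -1.2150535505376479 329 0.05972713442570897 height over hinge along normal 0.049785388178079745
```

View pics/p10.png

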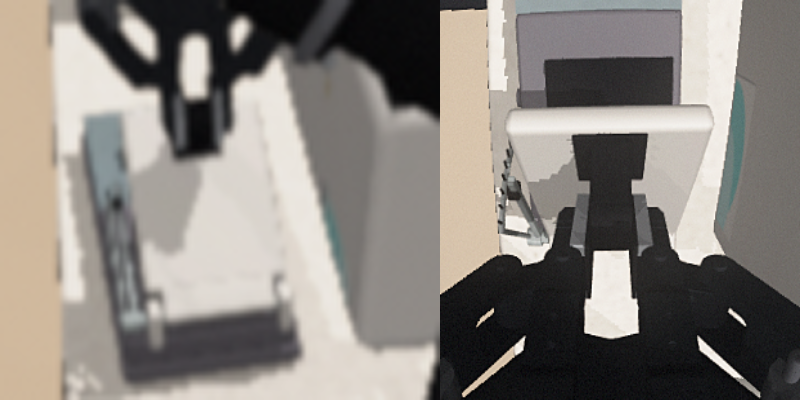

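```bash
python3 - <<'E'
from h import *
z=np.load("v8.npz");V=z["V"]
k=(V[:,0]<-.0405)&(V[:,0]>-.0465)&(V[:,1]>-.105)&(V[:,1]<-.046)
a=V[k][:,1:]-[-.115,.046];th=np.arctan2(a[:,1],a[:,0]);q=a[(th>.4)&(th<.95)&(np.hypot(*a.T)<.09)]
for _ in range(8):
    c=np.polyfit(q[:,0],q[:,1],1);r=q[:,1]-np.polyval(c,q[:,0]);q=q[abs(r)<max(.0012,2.5*np.median(abs(r)))]
print("arm slope angle",np.arctan(c[0]),len(q),r.std(),"offset",c[1]*np.cos(np.arctan(c[0])))
p,Rm,o=pose();print(p,o["ft_force"],o["joint_velocities"],o["time_s"])
im,d,P,u,v=wcloud()
n=np.array([.4884,-.080]);y=np.deg2rad(3.2);Rv=np.array([[np.cos(y),-np.sin(y)],[np.sin(y),np.cos(y)]])
V=np.c_[(P[:,:2]-n)@Rv+[0,.081],P[:,2]];k=(abs(V[:,0]-.006)<.05)&(abs(V[:,1]-.085)<.045)&(V[:,2]<.06)
print(k.sum(),np.percentile(V[k][:,2],[50,95]) if k.any() else "")
im,d=optics.camera("top")
for t in("timer","dropper","slide_box","dish","nest"):
    print(t,[(np.round(x["point"],4),round(x["p"],2)) for x in spotter.tip_of("top",t)[:1]])
E
```

```text
arm slope angle 0.6694971861085139 284 0.0005713110288129747 offset 0.002013841687822124
[ 0.5017 -0.2119  0.2991] [  6.8241  -0.3742 -13.103 ] [ 0.0009  0.0009 -0.0007 -0.0013 -0.0012 -0.0008  0.0005] 15.8
10216 [0.0301 0.0388]
timer [(array([ 0.4682, -0.4533,  0.0007]), 0.65)]
dropper [(array([ 0.6975, -0.341 , -0.0031]), 0.5)]
slide_box [(array([ 0.4728, -0.5821, -0.0002]), 0.76)]
dish [(array([ 0.5051, -0.2767,  0.043 ]), 0.52)]
nest [(array([ 0.4909, -0.0794,  0.0225]), 0.98)]
```

>>> servo_tool(plan=[[1,[-1.2,0,1.8],0],[1,[-1.2,0,1.8],0],[1,[-1.2,0,1.8],0],[1,[-1.2,0,1.8],0],[1,[-1.2,0,1.8],0],[1,[-1.2,0,1.8],0],[1,[-1.2,0,1.8],0],[1,[-1.2,0,1.8],0]])

```text
time_s: 16.82
ee_pos: [0.5018, -0.2132, 0.2998]
orientation: [1.593, 1.563, 0.068]
ft_force: [6.4, -0.5, -14.2]
opening: 0.0146
```

```bash
python3 lid.py | grep -v top; python3 - <<'E'
from h import *
im,d=optics.camera("wrist");findcirc("dish",[.039])
print(ticket.finish_job())
E
```

```text
[ 0.5018 -0.2132  0.2998] [ 0.7048  0.5525 -0.5012  1.8791  0.3584  0.7924  0.0592] 0.014836091808447957 [  5.5528  -0.7875 -13.9473] 16.8667
angle tcp 0.6871942788209768 radius 0.11698050731911788 0.11583475298890225
wrist 3467 lid angle 0.6570332665731113 std 0.0004268832374950087
wrist setting_tip [(array([ 0.4519, -0.2123,  0.0974]), 0.77)]
wrist lid_handle [(array([ 0.503 , -0.2051,  0.138 ]), 0.76)]
side 892 lid angle 0.6567543513044857 std 0.001809760305853015
side setting_tip [(array([ 0.4563, -0.213 ,  0.0978]), 0.6)]
side lid_handle [(array([ 0.5022, -0.2086,  0.1349]), 0.57)]
2
none
the job is handed in; nothing more can be done
None
```

I set the dish down in the nest and let go with the lid still shut. Then I lifted the lid by its handle to the setting arm, and handed the job in at about 17 s while still holding it. No verdict was reported.

**Lid angle:** the lid measured 0.657 rad in both the wrist and side views, against 0.669 rad for the setting arm. That is a difference of about 0.012 rad, with 0.08 rad allowed. A third estimate, taken from the tool's position, gave 0.687 rad for the lid and is less certain. The top camera gave no usable lid angle.

**Hold:** the grip was set to 60 N, the fingers stood about 15 mm apart on the handle, and the last pause showed the arm at rest.

**Dish:** after release its top stood 8.9 mm above the deck (9 mm expected when seated), level and centred in the picture. The very last attempt to find the dish in the wrist view found nothing. A minute earlier in the run, the depth readings over the deck still fitted the seated dish. A late top-camera "dish" report pointed at the hinge and was false.

**Other things:** the timer and the slide box measured within about 2 mm of their starting places, and the dropper likewise. Readings of the setting arm's tip stayed consistent within the network's accuracy.

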